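# Fit the lantern and raise the lamp post

## Task

Fit the loose square lantern head, upright and fully home, onto the square spigot on top of the telescoping lamp post, and let go of it. Then squeeze the red release button in the post's handle, pull the handle up past the first stop to the second one so that the post is fully extended, and finish while still holding it there by the handle, because it sinks when let go. Leave the other things on the table where they are.

Things in the scene. Friction and masses are not known exactly. Their poses are not given: they have to be found in the camera images.
- lantern: Loose lamp head standing on the table: black socket 40 x 40 x 30 mm, above it a square lantern with yellow panels and black top, 44 x 44 mm, 30 to 75 mm up; about 150 g. Origin: centre of the underside, z up, x and y square to the faces. In the underside a square bore 17.4 mm wide, 30 mm deep, sides parallel to the faces; fits in any of four quarter turns. Grasp across the 44 mm faces.
- spigot_shoulder (a point): Centre of the flat shoulder on top of the lamp post where the fitted lantern's underside rests; 150 mm up with the post down. A steel spigot 15 x 15 mm rises 20 mm from it, then 6 mm more at 12 x 12 mm. Axes: z up, x and y along the spigot's sides, -x along the handle arm. The post does not turn; its grey base 130 x 110 mm is fixed to the table.
- grip (a point): Centre of the handle's black grip block, 128 mm from the post's axis along its -x, 13 mm below the shoulder: 46 mm long (x), 34 wide (y), 34 tall; axes as the spigot's. 137 mm above the table with the post down, 247 mm fully extended; free below. Fingers closing along y on its middle squeeze the button in.
- handle: The handle with its arm and button, fixed to the upper section of the post. Its origin is on the post's axis and no use for grasping; see grip.
- button (a joint): Red button, 30 x 24 mm, standing 6.5 mm out of the grip's +y side: 40.5 mm over both, 34.5 pressed. 0 = out, 0.006 m = fully in; spring 4 N at first, 7 N fully in. It frees a bolt from a fixed catch beside the post: until it is in by about 4 mm the handle rises no more than 2 mm. Away from the bottom the catch no longer matters.
- upper_section (a joint): How far the upper section with spigot and handle is drawn out of the lower section, m: 0 down, 0.055 = first stop of the pull. It takes about 5 N to raise with the lantern on.
- lower_section (a joint): How far the lower section is drawn out of the fixed outer tube, m: 0 down, 0.055 = second stop. It is held down by a spring and follows only once the upper section is at its stop; the pull then takes about 12 N. Both sections sink back when let go; with the button out the upper one then stops 14 mm up, its bolt on top of the catch.
- battery: Bystander: black drill battery 88 x 83 x 52 mm, loose; origin at the centre of its underside. Leave it.
- tape: Bystander: roll of black tape 110 mm across, 45 mm high, loose; origin at the centre of its underside. Leave it.
- marker: Bystander: yellow highlighter 18 x 125 x 16 mm, loose, lying along its y; origin at the centre of its underside. Leave it.

How it is judged:
On the way, in this order (a step that is already met when the one before it is completed fails the run):
1. the lantern sits fully home on the spigot of the lowered post and is let go (z of lantern in the frame of spigot_shoulder between -0.004 and 0.004 m and horizontal distance between lantern and spigot_shoulder below 0.004 m and angle between lantern's own z axis and vertical below 0.08 rad and contact force between the fingers and lantern below 0.1 N and value of joint each of upper_section, lower_section below 0.01 m), for 0.2 s.
2. the release button is pressed in while the post is still down (value of joint button above 0.004 m and value of joint each of upper_section, lower_section below 0.01 m), for 0.1 s.
At the end, for the whole second after the job is handed in: Both sections are within 4 mm of their stops (55 mm each), the fingers hold the handle with more than 3 N and it stands still; the lantern sits on the shoulder within 4 mm in height and sideways, upright within 0.08 rad, untouched by the fingers (z of lantern in the frame of spigot_shoulder between -0.004 and 0.004 m and horizontal distance between lantern and spigot_shoulder below 0.004 m and angle between lantern's own z axis and vertical below 0.08 rad and contact force between the fingers and lantern below 0.1 N and value of joint each of upper_section, lower_section above 0.051 m and height (world z) of grip above 0.238 m and contact force between the fingers and handle above 3 N and linear speed of handle below 0.02 m/s); the arm keeps its last pose, push and grip.
It fails at once if the battery is moved by more than 30 mm (distance of battery from where it was at the start of the episode above 0.03 m).
It fails at once if the tape roll is moved by more than 30 mm (distance of tape from where it was at the start of the episode above 0.03 m).
It fails at once if the highlighter is moved by more than 30 mm (distance of marker from where it was at the start of the episode above 0.03 m).
It also fails if it takes over 58 s, if anything falls off the work surface, if the arm or the gripper's body presses on something with over 40 N, if the wrist force passes 120 N, or if a joint passes its speed limit or range.

## Robot

A 7-joint arm with a two-finger parallel gripper is mounted at the origin on the work surface; the furniture and walls round the work are solid. World frame = base frame: x ahead of the robot, y to its left, z up, the work surface at z = 0. Lengths are in m, angles in rad, forces in N, time in s.
With the tool pointing down it reaches from about 0.425 to 0.95 m from the base axis. Payload 16.7 kg.
Tool frame: the origin (TCP) lies at the very end of the fingers, on their centre line; the grasp point (between the pads) lies 19 mm behind it; z points along the fingers, y is the line along which they close (so a half turn about z gives the same grasp; the last joint's range is limited). The gripper opens to 94 mm and grips with 3 to 60 N. Pads are 16 mm wide; open, the fingers measure 119 mm over their backs; the gripper's body (75 mm by 177 mm) begins 78 mm behind the grasp point.
Start: joints at [1.038, 0.426, 0.074, 1.606, -0.034, 1.111, -0.067], TCP at [0.252, -0.626, 0.205] pointing down, gripper open.
Joint ranges: [-2.85, 2.85], [-0.5, 2.14], [-1.23, 1.37], [0.21, 2.46], [-1.02, 4.16], [0.16, 2.05], [-2.73, 2.73]. Speed limits (rad/s): [1.89, 1.89, 2.39, 2.39, 3.01, 3.01, 3.01].

## Interface

Orientations are given as a rotation vector (axis times angle).
In Python, from plant import arm gives the robot as it stands.
- The arm moves only by the shell command python3 -m inch 'ROWS' [OPENING] [FORCE]. ROWS is JSON, a list of rows, each an object with "linear": the shift along the tool's x, y, z in units of 25 mm (1.0 is 25 mm), a list of three; "delta_rot": the turn, a rotation vector about the tool's x, y, z in units of 5 degrees (1.0 is 5 degrees), a list of three. In form: [{"linear": [tx, ty, tz], "delta_rot": [rx, ry, rz]}, ...]. A call has 1 to 5 rows; each row shifts and turns the commanded pose from where the row before left it, along the tool's axes as they then stand; what a row does not reach is not made up. A row lasts 1/12 s, in which the tool goes at most 41.7 mm and 7.16 degrees, less where a joint would pass 70% of its speed; a pose out of reach is approached as far as the arm can. A call is refused whole if a number of a shift passes 1 or a number of a turn 1, either way. A call with a gripper value outside its range is refused whole. OPENING is the closure, from -1 (fully open) to 1 (shut), set as the call begins (- or left out, the last holds). The fingers move at their own pace and stop on an object; FORCE is the grip in N (left out, the last holds). Time passes only in rows, so rows that do not move let the fingers close. It gives the time, the measured TCP pose, the force, the opening and the grip force at its end, in the units of the state.
- arm.read_state(): the state, without advancing time (a new reading comes with each control period).
- arm.snapshot(name): name is "side" or "top"; returns a dict with "frame" (384x512x3 uint8, red, green, blue), "mtx" (3x3 intrinsics, pixels), "rvec" (rotation vector, rad) and "tvec" (3), from world to camera coordinates, as OpenCV has them. Camera axes: x right, y down, z forward; pixel columns grow to the right and rows downward; lengths in m; the calibration is good to about 2 mm. A picture is of the moment at which its call begins. There is no depth.
- arm.sign_off(): hands the job in; it is judged then, once.
The state is a dict: "clock": time; "joint_pos": joint angles; "joint_vel": joint speeds; "effort": joint torques, N m; "ee_pos": TCP position; "eef_rot": TCP orientation; "wrist_force": force on the tool from outside, world axes, zero at the start; "moment": the same for the moment, N m; "opening": finger opening in m; "grasp_force": force on a finger pad.
Only numpy, scipy, OpenCV 4.12 (cv2) and the standard library are available. Lean on these libraries where they do the work, as an engineer would, in place of code of your own. Each camera call takes 0.05 s, during which the arm holds its last target. There are 200 camera calls.

## Working session

There is one attempt and no reset: what is moved stays moved. The work goes in short steps, Python scripts to look and compute and a shell command to move; the robot and the scene stay as the last step left them, time stands still between calls to the robot, and variables do not carry over. Pictures are saved under pics/ and viewed, at most 10 in all, crops included, and the job is handed in when it is done.

```bash
ls; mkdir -p pics; python3 - <<'E'
from plant import arm
import cv2,pickle,numpy as np
for n in("side","top"):
    s=arm.snapshot(n); pickle.dump(s,open(n+"0.pkl","wb")); cv2.imwrite(f"pics/{n}0.png",s["frame"][:,:,::-1])
    R=cv2.Rodrigues(np.array(s["rvec"],float))[0]; print(n,-R.T@np.ravel(s["tvec"]),R[2])
s=arm.read_state(); print({k:np.round(v,3) for k,v in s.items()})
E
```

```text
pics
side [0.07303452 1.23659249 0.68202128] [ 0.27764028 -0.87205561 -0.40303212]
top [0.34380989 0.00742009 1.50330835] [ 8.41491886e-02  7.06706323e-05 -9.96453165e-01]
{'clock': np.float64(0.1), 'joint_pos': array([ 1.039,  0.427,  0.074,  1.607, -0.034,  1.111, -0.067]), 'joint_vel': array([ 0.   , -0.002,  0.001, -0.002,  0.   ,  0.001, -0.   ]), 'effort': array([ 5.0000e-03, -9.3748e+01,  3.6760e+00, -4.5505e+01, -4.9000e-02,
        1.7000e-02,  0.0000e+00]), 'ee_pos': array([ 0.252, -0.626,  0.205]), 'eef_rot': array([-3.083e+00, -5.970e-01,  1.000e-03]), 'wrist_force': array([-0.633, -0.65 , -0.15 ]), 'moment': array([-0.008, -0.024,  0.026]), 'grasp_force': np.float64(0.0), 'opening': np.float64(0.094)}
```

View pics/top0.png

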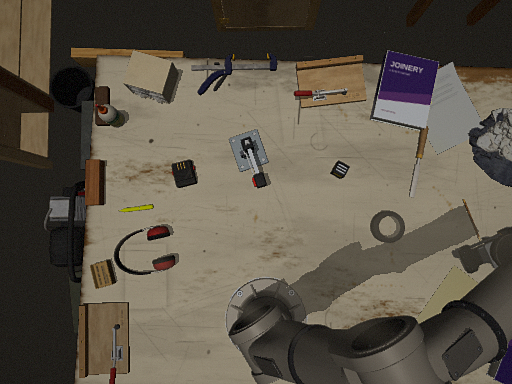

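View pics/side0.png

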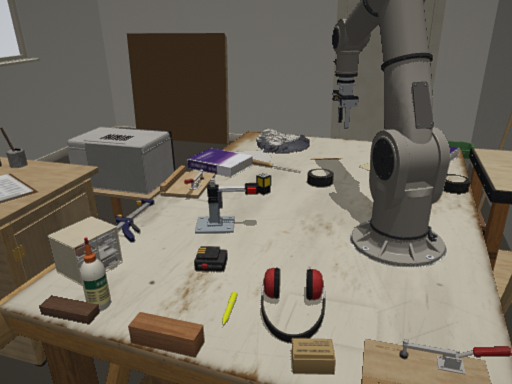

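Top view: post at about (250,148) with its handle towards (261,182), lantern at (341,169), tape (387,226), battery (184,173), marker (137,208). In the side view the lantern stands behind the handle at about (263,184). I'll zoom in.

```bash
cat > h.py <<'E'
import cv2,pickle,numpy as np
from scipy.spatial.transform import Rotation as Rn
def ray(s,uv,z):
    R=cv2.Rodrigues(np.array(s["rvec"],float))[0]; t=np.ravel(s["tvec"]); c=-R.T@t
    d=R.T@np.linalg.inv(s["mtx"])@np.array([uv[0],uv[1],1.]); return c+d*(z-c[2])/d[2]
def proj(s,p): return cv2.projectPoints(np.atleast_2d(np.array(p,float)),np.array(s["rvec"],float),np.array(s["tvec"],float),np.array(s["mtx"],float),None)[0][:,0]
def tool(p,yaw_y,st):
    """shift (units of 25mm, tool axes) to TCP p; turn about tool z (units 5deg) to close along world angle yaw_y, levelling"""
    R=Rn.from_rotvec(st["eef_rot"]); lin=R.inv().apply(np.array(p)-st["ee_pos"])/.025
    best=None
    for k in(0,np.pi):
        y=np.array([np.cos(yaw_y+k),np.sin(yaw_y+k),0]);z=np.array([0,0,-1.]);x=np.cross(y,z)
        dr=(R.inv()*Rn.from_matrix(np.c_[x,y,z])).as_rotvec(degrees=True)/5
        if best is None or np.linalg.norm(dr)<np.linalg.norm(best): best=dr
    return lin.round(2),best.round(2)
E
python3 - <<'E'
from h import *
s=pickle.load(open("top0.pkl","rb")); f=s["frame"][:,:,::-1]; print(s["mtx"])
a=cv2.resize(f[120:200,220:290],None,fx=7,fy=7,interpolation=2); b=cv2.resize(f[150:190,320:360],None,fx=5.7,fy=5.7,interpolation=2)
c=np.zeros((560,490+228,3),np.uint8);c[:,:490]=a;c[:b.shape[0],490:490+b.shape[1]]=b
t=pickle.load(open("side0.pkl","rb"))["frame"][:,:,::-1]; cv2.imwrite("pics/z0.png",c); cv2.imwrite("pics/z1.png",cv2.resize(t[165:245,185:285],None,fx=7,fy=7,interpolation=2))
for n,u,z in(("lan",(341,169),.075),("post",(250,148),.17),("red",(261,182),.137),("tape",(387,226),.045)):print(n,ray(s,u,z).round(3))
E
```

```text
[[417.68653515   0.         260.60326925]
 [  0.         417.68653515 184.63037544]
 [  0.           0.           1.        ]]
lan [ 0.513 -0.27   0.075]
post [0.576 0.039 0.17 ]
red [0.468 0.006 0.137]
tape [ 0.314 -0.429  0.045]
```

View pics/z0.png

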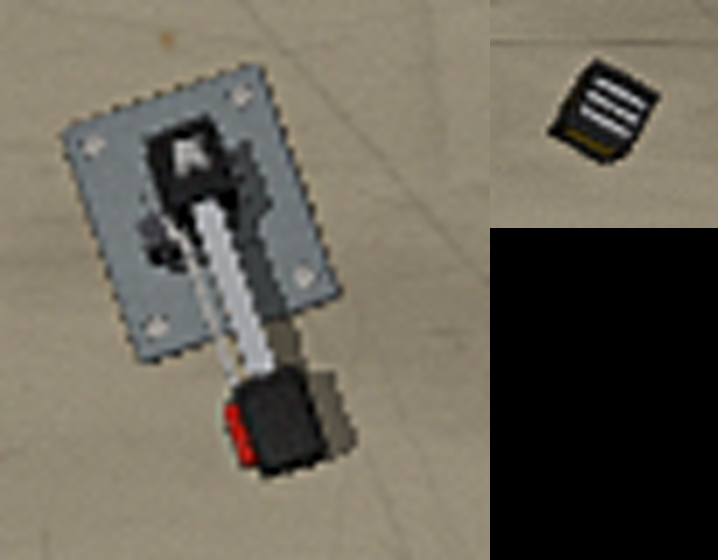

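View pics/z1.png

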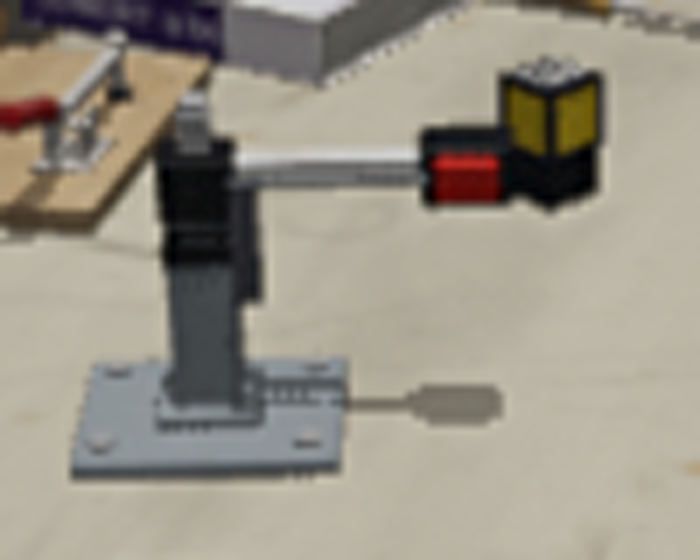

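Zoom: the base corners and yaw are clear. The grip is at zoom (280,425), the red button is on its image-left (+y) side, and the lantern has three white stripes on its black top. The spigot tip shows in the side view at about (212,180). Next I measure with masks.

```bash
python3 - <<'E'
from h import *
s=pickle.load(open("top0.pkl","rb")); t=pickle.load(open("side0.pkl","rb"))
def crop(S,x0,x1,y0,y1,k=8): return cv2.resize(S["frame"][y0:y1,x0:x1],None,fx=k,fy=k,interpolation=cv2.INTER_CUBIC).astype(int)
def px(p,x0,y0,k=8): return (np.asarray(p,float)+.5)/k-.5+[x0,y0]
def big(m):
    c=max(cv2.findContours(m.astype(np.uint8),0,1)[0],key=cv2.contourArea); return c
def ang(a,b): d=b-a; return np.degrees(np.arctan2(d[1],d[0])).round(1)
# base: bluish
i=crop(s,220,290,110,200); m=(i[:,:,2]>i[:,:,0]+4)&(i.sum(2)>200)
B=px(cv2.boxPoints(cv2.minAreaRect(cv2.convexHull(big(m)))),220,110); W=np.array([ray(s,p,.01) for p in B])
print("base",W.round(3).tolist(),"ctr",W.mean(0).round(4),[ (ang(W[j],W[(j+1)%4]),np.linalg.norm(W[j]-W[(j+1)%4]).round(3)) for j in range(4)])
# grip: dark below row 170
i=crop(s,245,275,168,195); m=(i.sum(2)<150)|((i[:,:,0]>120)&(i[:,:,1]<60)); 
B=px(cv2.boxPoints(cv2.minAreaRect(big(m))),245,168); W=np.array([ray(s,p,.154) for p in B]); print("grip+btn",W.mean(0).round(4),[(ang(W[j],W[(j+1)%4]),np.linalg.norm(W[j]-W[(j+1)%4]).round(3)) for j in range(4)])
# red button ctr, both views
i=crop(s,245,275,168,195); m=(i[:,:,0]>110)&(i[:,:,1]<70); print("btn top",ray(s,px(np.argwhere(m).mean(0)[::-1],245,168),.137).round(4))
i=crop(t,235,262,180,200); m=(i[:,:,0]>110)&(i[:,:,1]<70); print("btn side",ray(t,px(np.argwhere(m).mean(0)[::-1],235,180),.137).round(4))
# lantern top
i=crop(s,325,360,152,188); m=(i.sum(2)<200)|(i[:,:,0]>i[:,:,2]+60); m=cv2.morphologyEx(m.astype(np.uint8),3,np.ones((41,41)))
c=big(m); W=np.array([ray(s,p,.075) for p in px(cv2.boxPoints(cv2.minAreaRect(c)),325,152)]); print("lan",W.round(4).tolist(),[(ang(W[j],W[(j+1)%4]),np.linalg.norm(W[j]-W[(j+1)%4]).round(3)) for j in range(4)])
w=(i.min(2)>150)&(m>0); w&=cv2.erode(m,np.ones((25,25)))>0
r=cv2.minAreaRect(np.argwhere(w)[:,::-1].astype(np.float32)); W=np.array([ray(s,p,.075) for p in px(cv2.boxPoints(r),325,152)]);print("stripes",W.mean(0).round(4),[(ang(W[j],W[(j+1)%4]),np.linalg.norm(W[j]-W[(j+1)%4]).round(3)) for j in range(4)])
# spigot top: bright in both views
i=crop(s,240,256,135,150); m=i.min(2)>130; print("spig top",ray(s,px(np.argwhere(m).mean(0)[::-1],240,135),.176).round(4))
i=crop(t,205,220,174,188); m=(i.min(2)>110)&(abs(i[:,:,0]-i[:,:,2])<15); q=px(np.argwhere(m).mean(0)[::-1],205,174); print("spig side px",q,ray(t,q,.163).round(4))
E
```

```text
base [[0.64, 0.122, 0.01], [0.675, 0.019, 0.01], [0.552, -0.021, 0.01], [0.518, 0.081, 0.01]] ctr [0.5962 0.0501 0.01  ] [(np.float64(-71.5), np.float64(0.109)), (np.float64(-162.0), np.float64(0.129)), (np.float64(108.3), np.float64(0.108)), (np.float64(18.3), np.float64(0.129))]
grip+btn [0.4734 0.0133 0.154 ] [(np.float64(-73.7), np.float64(0.041)), (np.float64(-163.9), np.float64(0.05)), (np.float64(106.2), np.float64(0.041)), (np.float64(16.2), np.float64(0.05))]
btn top [0.4697 0.0303 0.137 ]
btn side [0.475  0.0088 0.137 ]
lan [[0.5002, -0.2297, 0.075], [0.5479, -0.2585, 0.075], [0.5223, -0.3008, 0.075], [0.4748, -0.2719, 0.075]] [(np.float64(-31.2), np.float64(0.056)), (np.float64(-121.2), np.float64(0.049)), (np.float64(148.7), np.float64(0.056)), (np.float64(58.9), np.float64(0.049))]
stripes [ 0.5156 -0.2702  0.075 ] [(np.float64(-30.7), np.float64(0.023)), (np.float64(-120.6), np.float64(0.03)), (np.float64(149.3), np.float64(0.023)), (np.float64(59.4), np.float64(0.03))]
spig top [0.5918 0.0496 0.176 ]
spig side px [214.49720149 179.7875    ] [0.5949 0.0331 0.163 ]
```

Everything checks out: the base measures 129x109 mm at yaw 18.2°, and the grip is 128 mm from its centre. The lantern is at (0.515,-0.2705) with yaw -31°. Next I work out the approach.

```bash
python3 - <<'E'
from h import *
from plant import arm
st=arm.read_state(); R=Rn.from_rotvec(st["eef_rot"]).as_matrix(); print(R.round(3))
for d in(59,149): print(d,tool([.515,-.2705,.135],np.radians(d),st))
t=pickle.load(open("side0.pkl","rb"));c,sn=np.cos(np.radians(18.2)),np.sin(np.radians(18.2))
P=lambda x,y,z:[.5955+c*x-sn*y,.050+sn*x+c*y,z]
print("proj spigot tip/shoulder/button",proj(t,[P(0,0,.176),P(0,0,.150),P(-.128,.0235,.137)]).round(1).tolist(),"lantern top/bottom",proj(t,[[.515,-.2705,.075],[.515,-.2705,0]]).round(1).tolist())
E
```

```text
[[ 0.928  0.373 -0.001]
 [ 0.373 -0.928  0.001]
 [-0.    -0.001 -1.   ]]
59 (array([15.07, -9.25,  2.8 ]), array([-1.000e-02,  1.000e-02,  1.059e+01]))
149 (array([15.07, -9.25,  2.8 ]), array([-0.01, -0.  , -7.41]))
proj spigot tip/shoulder/button [[212.2, 177.9], [212.6, 185.2], [251.3, 190.8]] lantern top/bottom [[263.0, 174.9], [263.2, 192.0]]
```

```bash
for k in 1; do
python3 -m inch '[{"linear":[1,-0.6,0.2],"delta_rot":[0,0,0]},{"linear":[1,-0.6,0.2],"delta_rot":[0,0,0]},{"linear":[1,-0.6,0.2],"delta_rot":[0,0,0]},{"linear":[1,-0.6,0.2],"delta_rot":[0,0,0]},{"linear":[1,-0.6,0.2],"delta_rot":[0,0,0]}]' -1 30
python3 -m inch '[{"linear":[1,-0.6,0.2],"delta_rot":[0,0,0]},{"linear":[1,-0.6,0.2],"delta_rot":[0,0,0]},{"linear":[1,-0.6,0.2],"delta_rot":[0,0,0]},{"linear":[1,-0.6,0.2],"delta_rot":[0,0,0]},{"linear":[1,-0.6,0.2],"delta_rot":[0,0,0]}]'
python3 -m inch '[{"linear":[1,-0.6,0.2],"delta_rot":[0,0,0]},{"linear":[1,-0.6,0.2],"delta_rot":[0,0,0]},{"linear":[1,-0.6,0.2],"delta_rot":[0,0,0]},{"linear":[1,-0.6,0.2],"delta_rot":[0,0,0]},{"linear":[1,-0.6,0.2],"delta_rot":[0,0,0]}]'
python3 -m inch '[{"linear":[0,0,0],"delta_rot":[0,0,-1]},{"linear":[0,0,0],"delta_rot":[0,0,-1]},{"linear":[0,0,0],"delta_rot":[0,0,-1]},{"linear":[0,0,0],"delta_rot":[0,0,-1]},{"linear":[0,0,0],"delta_rot":[0,0,-1]}]'
python3 -m inch '[{"linear":[0,0,0],"delta_rot":[0,0,-1]},{"linear":[0,0,0],"delta_rot":[0,0,-1]},{"linear":[0,0,0],"delta_rot":[0,0,-0.4]},{"linear":[0,0,0],"delta_rot":[0,0,0]},{"linear":[0,0,0],"delta_rot":[0,0,0]}]'
done
python3 - <<'E'
from h import *
from plant import arm
st=arm.read_state();print(tool([.515,-.2705,.033],np.radians(149),st))
E
```

```text
clock: 0.52
ee_pos: [0.3405, -0.5085, 0.18]
eef_rot: [-3.084, -0.597, 0.0]
wrist_force: [0.9, -0.5, 0.2]
opening: 0.0939
grasp_force: 0.0
clock: 0.93
ee_pos: [0.4285, -0.3923, 0.1551]
eef_rot: [-3.084, -0.597, 0.0]
wrist_force: [1.0, -1.5, 0.6]
opening: 0.0943
grasp_force: 0.0
clock: 1.35
ee_pos: [0.5164, -0.276, 0.1301]
eef_rot: [-3.084, -0.597, 0.001]
wrist_force: [0.5, -0.5, -0.5]
opening: 0.0939
grasp_force: 0.0
clock: 1.77
ee_pos: [0.5157, -0.2772, 0.1302]
eef_rot: [-2.879, -1.257, 0.001]
wrist_force: [-0.5, 0.2, -0.0]
opening: 0.0938
grasp_force: 0.0
clock: 2.18
ee_pos: [0.5157, -0.2774, 0.1303]
eef_rot: [-2.736, -1.543, 0.0]
wrist_force: [0.1, -0.6, 0.6]
opening: 0.0936
grasp_force: 0.0
(array([ 0.22, -0.17,  3.89]), array([-0.  , -0.  , -0.03]))
```

Motion is accurate. I'll descend, close with a moderate grip, and lift.

```bash

python3 -m inch '[{"linear":[0.22,-0.17,0.8],"delta_rot":[0,0,0]},{"linear":[0,0,1],"delta_rot":[0,0,0]},{"linear":[0,0,1],"delta_rot":[0,0,0]},{"linear":[0,0,0.7],"delta_rot":[0,0,0]},{"linear":[0,0,0.4],"delta_rot":[0,0,0]}]'
python3 -m inch '[{"linear":[0,0,0],"delta_rot":[0,0,0]},{"linear":[0,0,0],"delta_rot":[0,0,0]},{"linear":[0,0,0],"delta_rot":[0,0,0]},{"linear":[0,0,0],"delta_rot":[0,0,0]},{"linear":[0,0,0],"delta_rot":[0,0,0]}]' 1 15
python3 -m inch '[{"linear":[0,0,0],"delta_rot":[0,0,0]},{"linear":[0,0,0],"delta_rot":[0,0,0]},{"linear":[0,0,0],"delta_rot":[0,0,0]},{"linear":[0,0,0],"delta_rot":[0,0,0]},{"linear":[0,0,0],"delta_rot":[0,0,0]}]' 1 15
```

```text
clock: 2.6
ee_pos: [0.5141, -0.2699, 0.0308]
eef_rot: [-2.735, -1.542, 0.002]
wrist_force: [-0.3, 0.3, -0.6]
opening: 0.0938
grasp_force: 0.0
clock: 3.02
ee_pos: [0.5157, -0.2708, 0.034]
eef_rot: [2.734, 1.544, 0.001]
wrist_force: [0.1, 0.4, -0.1]
opening: 0.064
grasp_force: 0.0
clock: 3.43
ee_pos: [0.5152, -0.2705, 0.0332]
eef_rot: [2.735, 1.545, 0.0]
wrist_force: [-1.9, 1.0, 5.1]
opening: 0.0438
grasp_force: 15.0
```

```bash

python3 -m inch '[{"linear":[0,0,-0.4],"delta_rot":[0,0,0]},{"linear":[0,0,-1],"delta_rot":[0,0,0]},{"linear":[0,0,-1],"delta_rot":[0,0,0]},{"linear":[0,0,-1],"delta_rot":[0,0,0]},{"linear":[0,0,-1],"delta_rot":[0,0,0]}]' 1 20
python3 -m inch '[{"linear":[0,0,-1],"delta_rot":[0,0,0.5]},{"linear":[0,0,-1],"delta_rot":[0,0,0.7]},{"linear":[0,0,-1],"delta_rot":[0,0,0.7]},{"linear":[0,0,-0.6],"delta_rot":[0,0,0.7]},{"linear":[0,0,-0.4],"delta_rot":[0,0,0.7]}]'
python3 -m inch '[{"linear":[0,0,0],"delta_rot":[0,0,0.8]},{"linear":[0,0,0],"delta_rot":[0,0,0.8]},{"linear":[0,0,0],"delta_rot":[0,0,0.8]},{"linear":[0,0,0],"delta_rot":[0,0,0.8]},{"linear":[0,0,0],"delta_rot":[0,0,0.8]}]'
python3 -m inch '[{"linear":[0,0,0],"delta_rot":[0,0,0.5]},{"linear":[0,0,0],"delta_rot":[0,0,0.3]},{"linear":[0,0,0],"delta_rot":[0,0,0]},{"linear":[0,0,0],"delta_rot":[0,0,0]}]'
python3 - <<'E'
from h import *
from plant import arm
st=arm.read_state();print(tool([.5955,.050,.243],np.radians(108.2),st))
E
```

```text
clock: 3.85
ee_pos: [0.5149, -0.2702, 0.1446]
eef_rot: [-2.735, -1.545, 0.0]
wrist_force: [0.1, -1.4, -0.7]
opening: 0.0436
grasp_force: 20.0
clock: 4.27
ee_pos: [0.5155, -0.2705, 0.2457]
eef_rot: [2.929, 1.132, 0.003]
wrist_force: [-0.7, 0.8, -1.4]
opening: 0.0437
grasp_force: 20.0
clock: 4.68
ee_pos: [0.5148, -0.2703, 0.2434]
eef_rot: [-3.082, -0.606, 0.0]
wrist_force: [0.5, -0.7, -1.9]
opening: 0.0438
grasp_force: 20.0
clock: 5.02
ee_pos: [0.515, -0.2703, 0.2433]
eef_rot: [-3.101, -0.505, -0.0]
wrist_force: [0.5, 0.2, -1.4]
opening: 0.0436
grasp_force: 20.0
(array([ 7.120e+00, -1.113e+01,  1.000e-02]), array([-0.  , -0.  ,  0.06]))
```

```bash

python3 -m inch '[{"linear":[0.3,-0.5,0],"delta_rot":[0,0,0.06]},{"linear":[0.5,-0.8,0],"delta_rot":[0,0,0]},{"linear":[0.6,-0.9,0],"delta_rot":[0,0,0]},{"linear":[0.6,-0.9,0],"delta_rot":[0,0,0]},{"linear":[0.6,-0.9,0],"delta_rot":[0,0,0]}]'
python3 -m inch '[{"linear":[0.6,-0.9,0],"delta_rot":[0,0,0]},{"linear":[0.6,-0.9,0],"delta_rot":[0,0,0]},{"linear":[0.6,-0.9,0],"delta_rot":[0,0,0]},{"linear":[0.6,-0.9,0],"delta_rot":[0,0,0]},{"linear":[0.6,-0.9,0],"delta_rot":[0,0,0]}]'
python3 -m inch '[{"linear":[0.6,-0.9,0],"delta_rot":[0,0,0]},{"linear":[0.5,-0.8,0],"delta_rot":[0,0,0]},{"linear":[0.3,-0.5,0],"delta_rot":[0,0,0]},{"linear":[0.1,-0.3,0],"delta_rot":[0,0,0]},{"linear":[0,0,0],"delta_rot":[0,0,0]}]'
python3 -m inch '[{"linear":[0,0,0],"delta_rot":[0,0,0]},{"linear":[0,0,0],"delta_rot":[0,0,0]},{"linear":[0,0,0],"delta_rot":[0,0,0]}]'
python3 - <<'E'
from h import *
from plant import arm
st=arm.read_state();print(st["ee_pos"],tool([.5955,.050,.243],np.radians(108.2),st))
for n in("side","top"):
    s=arm.snapshot(n); pickle.dump(s,open(n+"1.pkl","wb"))
    print(n,proj(s,[st["ee_pos"],[.5955,.050,.176],[.5955,.05,.15],[.5955,.05,.21]]).round(1).tolist())
f=pickle.load(open("side1.pkl","rb"))["frame"][:,:,::-1];g=pickle.load(open("top1.pkl","rb"))["frame"][:,:,::-1]
cv2.imwrite("pics/p1.png",np.hstack([cv2.resize(x,None,fx=6,fy=6,interpolation=2) for x in(f[150:230,180:245],g[115:195,222:287])]))
E
```

```text
clock: 5.43
ee_pos: [0.5457, -0.1541, 0.2432]
eef_rot: [-3.102, -0.496, -0.0]
wrist_force: [0.6, -0.0, -1.1]
opening: 0.0439
grasp_force: 20.0
clock: 5.85
ee_pos: [0.582, -0.0237, 0.2433]
eef_rot: [-3.102, -0.497, -0.0]
wrist_force: [-0.1, -1.2, -1.8]
opening: 0.044
grasp_force: 20.0
clock: 6.27
ee_pos: [0.5979, 0.0479, 0.243]
eef_rot: [-3.101, -0.5, 0.0]
wrist_force: [-1.1, -0.2, -1.6]
opening: 0.0436
grasp_force: 20.0
clock: 6.52
ee_pos: [0.5981, 0.0446, 0.2431]
eef_rot: [3.102, 0.492, -0.0]
wrist_force: [0.1, 1.1, -1.3]
opening: 0.0437
grasp_force: 20.0
[0.59808134 0.0446447  0.2430871 ] (array([-0.03, -0.24,  0.  ]), array([ 0.  ,  0.  , -0.03]))
side [[210.9, 158.0], [212.2, 177.9], [212.6, 185.2], [211.6, 168.2]]
top [[247.5, 136.7], [246.6, 141.7], [246.8, 143.1], [246.2, 139.6]]
```

View pics/p1.png

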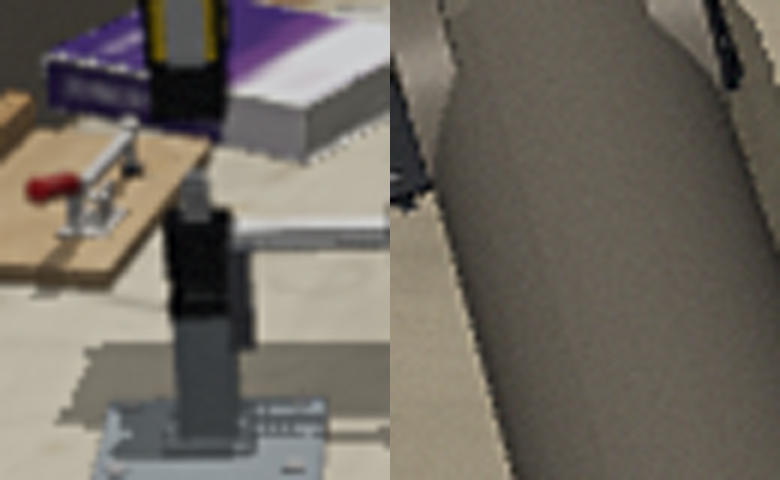

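Side view: the lantern socket (bottom edge at pixel 211.2,169.7) hangs above the spigot (212.5,178). The arm blocks the top view. I'll apply the 6 mm correction and come down to just above the tip.

```bash

python3 -m inch '[{"linear":[-0.03,-0.24,0],"delta_rot":[0,0,0]},{"linear":[0,0,0.4],"delta_rot":[0,0,0]},{"linear":[0,0,0.5],"delta_rot":[0,0,0]},{"linear":[0,0,0.3],"delta_rot":[0,0,0]},{"linear":[0,0,0],"delta_rot":[0,0,0]}]'
python3 -m inch '[{"linear":[0,0,0],"delta_rot":[0,0,0]},{"linear":[0,0,0],"delta_rot":[0,0,0]},{"linear":[0,0,0],"delta_rot":[0,0,0]}]'
cat > look.py <<'E'
from h import *
from plant import arm
import sys
st=arm.read_state();print(st["ee_pos"].round(4),tool([.5955,.050,.211],np.radians(108.2),st))
s=arm.snapshot("side"); pickle.dump(s,open(sys.argv[1]+".pkl","wb"))
f=s["frame"]; k=8; x0,y0=190,150
i=cv2.resize(f[y0:y0+50,x0:x0+50],None,fx=k,fy=k,interpolation=cv2.INTER_CUBIC).astype(int); d=i.sum(2)<170
for r in range(y0+4,y0+48,2):
    q=np.where(d[int((r-y0+.5)*k)])[0]
    if len(q): print(r,((q[[0,-1]]+.5)/k-.5+x0).round(1),((q[0]+q[-1]+1)/2/k-.5+x0).round(2))
E
python3 look.py side2
```

```text
clock: 7.03
ee_pos: [0.5943, 0.0513, 0.2103]
eef_rot: [-3.102, -0.495, 0.006]
wrist_force: [0.5, -0.1, -2.6]
opening: 0.0441
grasp_force: 20.0
clock: 7.28
ee_pos: [0.5959, 0.0517, 0.2133]
eef_rot: [-3.102, -0.495, -0.001]
wrist_force: [-0.2, 0.3, -2.2]
opening: 0.0436
grasp_force: 20.0
[0.5959 0.0517 0.2133] (array([-0.03,  0.06,  0.09]), array([-0.  , -0.01, -0.01]))
154 [189.6 217.9] 203.75
156 [189.6 218.2] 203.88
158 [203.2 218.1] 210.62
160 [203.1 217.9] 210.5
162 [189.6 217.8] 203.69
164 [189.6 217.6] 203.56
166 [189.6 217.9] 203.75
168 [190.4 217.8] 204.12
170 [203.2 217.7] 210.44
172 [205.2 217.9] 211.56
174 [205.4 217.7] 211.56
176 [205.4 217.2] 211.31
178 [200.1 216.7] 208.38
180 [189.6 192.7] 191.12
182 [190.3 192.7] 191.5
184 [207.2 209.3] 208.25
186 [205.9 217.8] 211.88
188 [206.9 217.8] 212.38
190 [202.3 217.7] 210.0
192 [207.3 220.7] 214.0
194 [199.4 220.6] 210.0
196 [189.6 220.7] 205.12
```

Side-view residual between socket and post is under 0.1 px. I'll lower in small steps, watching the force.

```bash

python3 -m inch '[{"linear":[0,0.05,0],"delta_rot":[0,0,0]},{"linear":[0,0,0.1],"delta_rot":[0,0,0]},{"linear":[0,0,0.1],"delta_rot":[0,0,0]},{"linear":[0,0,0.1],"delta_rot":[0,0,0]},{"linear":[0,0,0],"delta_rot":[0,0,0]}]'
python3 -m inch '[{"linear":[0,0,0.06],"delta_rot":[0,0,0]},{"linear":[0,0,0.06],"delta_rot":[0,0,0]},{"linear":[0,0,0],"delta_rot":[0,0,0]},{"linear":[0,0,0],"delta_rot":[0,0,0]}]'
```

```text
clock: 7.75
ee_pos: [0.5957, 0.0504, 0.2048]
eef_rot: [-3.102, -0.495, 0.001]
wrist_force: [0.7, -0.3, -1.7]
opening: 0.0436
grasp_force: 20.0
clock: 8.08
ee_pos: [0.5959, 0.0504, 0.2024]
eef_rot: [-3.102, -0.495, 0.0]
wrist_force: [-0.1, 0.1, -1.5]
opening: 0.0438
grasp_force: 20.0
```

The 12 mm tip is inside the bore with no force. Continuing.

```bash

python3 -m inch '[{"linear":[0,0,0.06],"delta_rot":[0,0,0]},{"linear":[0,0,0.06],"delta_rot":[0,0,0]},{"linear":[0,0,0.06],"delta_rot":[0,0,0]},{"linear":[0,0,0],"delta_rot":[0,0,0]}]'
python3 -m inch '[{"linear":[0,0,0.06],"delta_rot":[0,0,0]},{"linear":[0,0,0.06],"delta_rot":[0,0,0]},{"linear":[0,0,0.06],"delta_rot":[0,0,0]},{"linear":[0,0,0],"delta_rot":[0,0,0]}]'
```

```text
clock: 8.42
ee_pos: [0.5958, 0.0504, 0.1976]
eef_rot: [-3.102, -0.495, 0.001]
wrist_force: [-0.2, 0.2, -1.7]
opening: 0.0439
grasp_force: 20.0
clock: 8.75
ee_pos: [0.5958, 0.0504, 0.1931]
eef_rot: [-3.102, -0.495, 0.001]
wrist_force: [-0.4, -0.3, -1.9]
opening: 0.0439
grasp_force: 20.0
```

```bash

python3 -m inch '[{"linear":[0,0,0.08],"delta_rot":[0,0,0]},{"linear":[0,0,0.08],"delta_rot":[0,0,0]},{"linear":[0,0,0.08],"delta_rot":[0,0,0]},{"linear":[0,0,0.06],"delta_rot":[0,0,0]},{"linear":[0,0,0],"delta_rot":[0,0,0]}]'
python3 -m inch '[{"linear":[0,0,0.04],"delta_rot":[0,0,0]},{"linear":[0,0,0.04],"delta_rot":[0,0,0]},{"linear":[0,0,0.04],"delta_rot":[0,0,0]},{"linear":[0,0,0],"delta_rot":[0,0,0]}]'
python3 look.py side3 | sed -n '1p;9,20p'
```

```text
clock: 9.17
ee_pos: [0.5958, 0.0504, 0.1856]
eef_rot: [-3.102, -0.495, 0.001]
wrist_force: [-0.7, 1.4, -1.4]
opening: 0.0438
grasp_force: 20.0
clock: 9.5
ee_pos: [0.5961, 0.0504, 0.1832]
eef_rot: [-3.102, -0.495, -0.001]
wrist_force: [0.1, -0.1, 0.1]
opening: 0.0439
grasp_force: 20.0
[0.5961 0.0504 0.1832] (array([-0.03,  0.01, -1.11]), array([ 0.  , -0.  , -0.01]))
168 [190.4 218.2] 204.31
170 [203.2 218.2] 210.69
172 [204.8 218.6] 211.69
174 [204.8 218.2] 211.5
176 [204.9 217.7] 211.31
178 [200.1 217.6] 208.81
180 [189.6 217.8] 203.69
182 [190.2 217.7] 203.94
184 [206.1 217.7] 211.88
186 [205.2 217.8] 211.5
188 [206.9 217.8] 212.38
190 [202.3 218.2] 210.25
```

Contact is starting at the expected height of 0.183. I'll press a little to confirm, then release and rise.

```bash

python3 -m inch '[{"linear":[0,0,0.03],"delta_rot":[0,0,0]},{"linear":[0,0,0.03],"delta_rot":[0,0,0]},{"linear":[0,0,0],"delta_rot":[0,0,0]}]'
python3 -m inch '[{"linear":[0,0,0],"delta_rot":[0,0,0]},{"linear":[0,0,0],"delta_rot":[0,0,0]},{"linear":[0,0,0],"delta_rot":[0,0,0]},{"linear":[0,0,0],"delta_rot":[0,0,0]},{"linear":[0,0,0],"delta_rot":[0,0,0]}]' -1
python3 -m inch '[{"linear":[0,0,0],"delta_rot":[0,0,0]},{"linear":[0,0,0],"delta_rot":[0,0,0]},{"linear":[0,0,0],"delta_rot":[0,0,0]},{"linear":[0,0,0],"delta_rot":[0,0,0]},{"linear":[0,0,0],"delta_rot":[0,0,0]}]'
python3 -m inch '[{"linear":[0,0,-0.3],"delta_rot":[0,0,0]},{"linear":[0,0,-1],"delta_rot":[0,0,0]},{"linear":[0,0,-1],"delta_rot":[0,0,0]},{"linear":[0,0,-0.5],"delta_rot":[0,0,0]},{"linear":[0,0,-0.3],"delta_rot":[0,0,0]}]'
python3 - <<'E'
from h import *
from plant import arm
st=arm.read_state();print(tool([.474,.010,.245],np.radians(108.2),st))
E
```

```text
clock: 9.8
ee_pos: [0.5965, 0.0506, 0.1829]
eef_rot: [3.102, 0.495, 0.003]
wrist_force: [-5.9, -1.0, 16.7]
opening: 0.0442
grasp_force: 20.0
clock: 10.22
ee_pos: [0.5959, 0.0504, 0.1813]
eef_rot: [-3.102, -0.495, 0.0]
wrist_force: [0.3, 0.3, 0.5]
opening: 0.0738
grasp_force: 0.0
clock: 10.63
ee_pos: [0.596, 0.0505, 0.1815]
eef_rot: [-3.102, -0.495, -0.0]
wrist_force: [-0.5, -0.7, -0.3]
opening: 0.0941
grasp_force: 0.0
clock: 11.05
ee_pos: [0.5967, 0.0506, 0.2614]
eef_rot: [3.102, 0.495, 0.004]
wrist_force: [0.0, -0.7, -0.4]
opening: 0.0939
grasp_force: 0.0
(array([-5.17,  0.01,  0.64]), array([ 0.01, -0.03, -0.02]))
```

```bash

python3 -m inch '[{"linear":[-0.6,0,0],"delta_rot":[0,0,0]},{"linear":[-1,0,0],"delta_rot":[0,0,0]},{"linear":[-1,0,0],"delta_rot":[0,0,0]},{"linear":[-1,0,0],"delta_rot":[0,0,0]},{"linear":[-1,0,0],"delta_rot":[0,0,0]}]'
python3 -m inch '[{"linear":[-0.4,0,0],"delta_rot":[0,0,0]},{"linear":[-0.12,0,0],"delta_rot":[0,0,0]},{"linear":[0,0,0],"delta_rot":[0,0,0]},{"linear":[0,0,0],"delta_rot":[0,0,0]},{"linear":[0,0,0],"delta_rot":[0,0,0]}]'
python3 - <<'E'
from h import *
from plant import arm
st=arm.read_state();print(st["ee_pos"],tool([.4744,.0104,.118],np.radians(108.2),st))
f=arm.snapshot("side")["frame"][:,:,::-1];g=arm.snapshot("top")["frame"][:,:,::-1]
cv2.imwrite("pics/p2.png",np.hstack([cv2.resize(x,None,fx=5,fy=5,interpolation=2) for x in(f[135:235,190:270],g[100:200,215:290])]))
E
```

```text
clock: 11.47
ee_pos: [0.4852, 0.0143, 0.2583]
eef_rot: [-3.102, -0.495, 0.001]
wrist_force: [-0.1, 0.2, -0.5]
opening: 0.0944
grasp_force: 0.0
clock: 11.88
ee_pos: [0.4752, 0.0111, 0.2588]
eef_rot: [-3.102, -0.496, 0.0]
wrist_force: [-0.7, 0.3, 0.3]
opening: 0.094
grasp_force: 0.0
[0.47520718 0.0110568  0.25884673] (array([-0.04,  0.02,  5.63]), array([-0.  , -0.  , -0.01]))
```

View pics/p2.png

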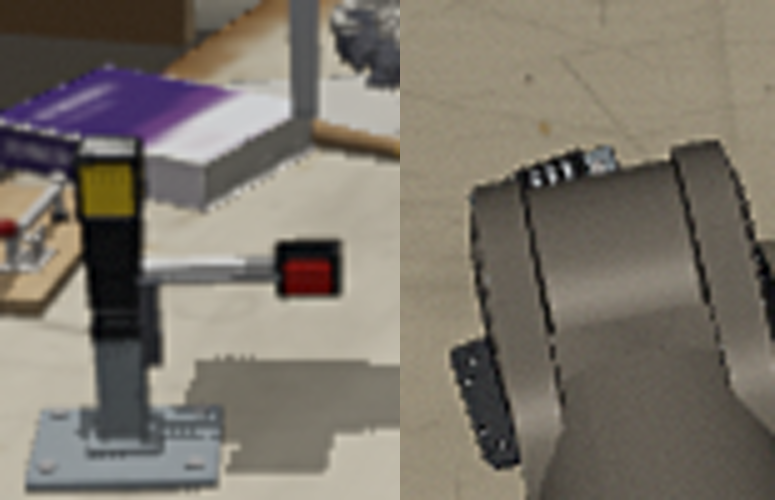

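The lantern sits upright on the shoulder: yellow panel at zoom (108,190), directly on the collar. The finger is above the grip. Now I descend and squeeze.

```bash

python3 -m inch '[{"linear":[-0.03,0.02,0.6],"delta_rot":[0,0,0]},{"linear":[0,0,1],"delta_rot":[0,0,0]},{"linear":[0,0,1],"delta_rot":[0,0,0]},{"linear":[0,0,0.8],"delta_rot":[0,0,0]},{"linear":[0,0,0.5],"delta_rot":[0,0,0]}]'
python3 -m inch '[{"linear":[0,0,0.5],"delta_rot":[0,0,0]},{"linear":[0,0,0.5],"delta_rot":[0,0,0]},{"linear":[0,0,0.4],"delta_rot":[0,0,0]},{"linear":[0,0,0.33],"delta_rot":[0,0,0]},{"linear":[0,0,0],"delta_rot":[0,0,0]}]'
python3 -m inch '[{"linear":[0,0,0],"delta_rot":[0,0,0]},{"linear":[0,0,0],"delta_rot":[0,0,0]},{"linear":[0,0,0],"delta_rot":[0,0,0]},{"linear":[0,0,0],"delta_rot":[0,0,0]},{"linear":[0,0,0],"delta_rot":[0,0,0]}]' 1 40
python3 -m inch '[{"linear":[0,0,0],"delta_rot":[0,0,0]},{"linear":[0,0,0],"delta_rot":[0,0,0]},{"linear":[0,0,0],"delta_rot":[0,0,0]},{"linear":[0,0,0],"delta_rot":[0,0,0]},{"linear":[0,0,0],"delta_rot":[0,0,0]}]'
python3 -m inch '[{"linear":[0,0,0],"delta_rot":[0,0,0]},{"linear":[0,0,0],"delta_rot":[0,0,0]},{"linear":[0,0,0],"delta_rot":[0,0,0]},{"linear":[0,0,0],"delta_rot":[0,0,0]},{"linear":[0,0,0],"delta_rot":[0,0,0]}]'
```

```text
clock: 12.4
ee_pos: [0.4732, 0.0101, 0.1593]
eef_rot: [-3.102, -0.495, 0.003]
wrist_force: [0.1, -0.1, 0.5]
opening: 0.0937
grasp_force: 0.0
clock: 12.82
ee_pos: [0.4732, 0.01, 0.1168]
eef_rot: [-3.102, -0.495, 0.003]
wrist_force: [-0.2, 0.5, 0.3]
opening: 0.0941
grasp_force: 0.0
clock: 13.23
ee_pos: [0.474, 0.0099, 0.1187]
eef_rot: [3.102, 0.495, 0.001]
wrist_force: [0.5, 0.7, -1.0]
opening: 0.0641
grasp_force: 0.0
clock: 13.65
ee_pos: [0.4734, 0.0109, 0.1183]
eef_rot: [-3.101, -0.496, 0.001]
wrist_force: [-3.8, 7.8, 4.5]
opening: 0.0337
grasp_force: 40.0
clock: 14.07
ee_pos: [0.4733, 0.0109, 0.1183]
eef_rot: [-3.101, -0.496, 0.001]
wrist_force: [-5.4, 7.3, 4.8]
opening: 0.0339
grasp_force: 40.0
```

Pressed (opening 34 mm). Pulling up.

```bash

R='' ; python3 -m inch '[{"linear":[0,0,-0.1],"delta_rot":[0,0,0]},{"linear":[0,0,-0.2],"delta_rot":[0,0,0]},{"linear":[0,0,-0.2],"delta_rot":[0,0,0]},{"linear":[0,0,-0.2],"delta_rot":[0,0,0]},{"linear":[0,0,-0.2],"delta_rot":[0,0,0]}]' - 50
python3 -m inch '[{"linear":[0,0,-0.2],"delta_rot":[0,0,0]},{"linear":[0,0,-0.2],"delta_rot":[0,0,0]},{"linear":[0,0,-0.2],"delta_rot":[0,0,0]},{"linear":[0,0,-0.2],"delta_rot":[0,0,0]},{"linear":[0,0,-0.2],"delta_rot":[0,0,0]}]'
```

```text
clock: 14.48
ee_pos: [0.4734, 0.0109, 0.1406]
eef_rot: [-3.101, -0.496, 0.001]
wrist_force: [1.0, 6.3, -5.4]
opening: 0.0338
grasp_force: 50.0
clock: 14.9
ee_pos: [0.4734, 0.0109, 0.1656]
eef_rot: [-3.101, -0.496, 0.001]
wrist_force: [-0.2, 7.4, -5.8]
opening: 0.0338
grasp_force: 50.0
```

```bash

python3 -m inch '[{"linear":[0,0,-0.2],"delta_rot":[0,0,0]},{"linear":[0,0,-0.2],"delta_rot":[0,0,0]},{"linear":[0,0,-0.2],"delta_rot":[0,0,0]},{"linear":[0,0,-0.2],"delta_rot":[0,0,0]},{"linear":[0,0,-0.2],"delta_rot":[0,0,0]}]'
python3 -m inch '[{"linear":[0,0,-0.2],"delta_rot":[0,0,0]},{"linear":[0,0,-0.2],"delta_rot":[0,0,0]},{"linear":[0,0,-0.2],"delta_rot":[0,0,0]},{"linear":[0,0,-0.2],"delta_rot":[0,0,0]},{"linear":[0,0,-0.2],"delta_rot":[0,0,0]}]'
python3 -m inch '[{"linear":[0,0,-0.2],"delta_rot":[0,0,0]},{"linear":[0,0,-0.15],"delta_rot":[0,0,0]},{"linear":[0,0,-0.1],"delta_rot":[0,0,0]},{"linear":[0,0,0],"delta_rot":[0,0,0]},{"linear":[0,0,0],"delta_rot":[0,0,0]}]'
```

```text
clock: 15.32
ee_pos: [0.4734, 0.0109, 0.1903]
eef_rot: [-3.101, -0.496, 0.001]
wrist_force: [2.8, 7.8, -11.1]
opening: 0.0336
grasp_force: 50.0
clock: 15.73
ee_pos: [0.4734, 0.011, 0.2152]
eef_rot: [-3.101, -0.496, 0.001]
wrist_force: [3.5, 7.3, -10.7]
opening: 0.0338
grasp_force: 50.0
clock: 16.15
ee_pos: [0.4734, 0.0109, 0.2264]
eef_rot: [-3.101, -0.496, 0.001]
wrist_force: [2.4, 7.2, -10.8]
opening: 0.0337
grasp_force: 50.0
```

```bash

python3 -m inch '[{"linear":[0,0,-0.04],"delta_rot":[0,0,0]},{"linear":[0,0,-0.03],"delta_rot":[0,0,0]},{"linear":[0,0,0],"delta_rot":[0,0,0]},{"linear":[0,0,0],"delta_rot":[0,0,0]}]'
python3 - <<'E'
from h import *
from plant import arm
f=arm.snapshot("side")["frame"][:,:,::-1]
cv2.imwrite("pics/p3.png",cv2.resize(f[125:235,190:280],None,fx=5,fy=5,interpolation=2))
E
```

```text
clock: 16.48
ee_pos: [0.4734, 0.011, 0.228]
eef_rot: [-3.101, -0.496, 0.001]
wrist_force: [2.9, 7.6, -10.3]
opening: 0.0336
grasp_force: 50.0
```

View pics/p3.png

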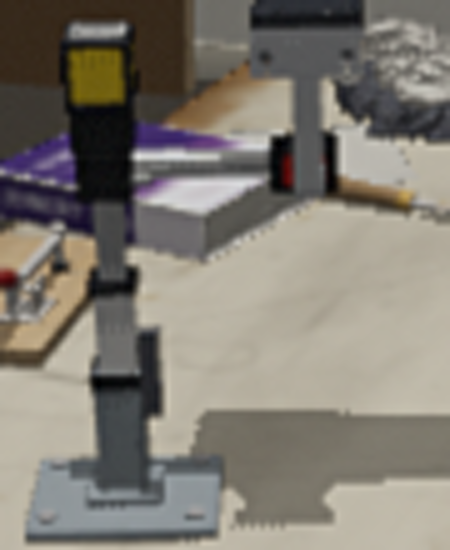

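Both sections are drawn out and the lantern is still seated. I'll nudge up until the stop is felt.

```bash

python3 -m inch '[{"linear":[0,0,-0.03],"delta_rot":[0,0,0]},{"linear":[0,0,0],"delta_rot":[0,0,0]},{"linear":[0,0,0],"delta_rot":[0,0,0]}]'
python3 -m inch '[{"linear":[0,0,-0.03],"delta_rot":[0,0,0]},{"linear":[0,0,0],"delta_rot":[0,0,0]},{"linear":[0,0,0],"delta_rot":[0,0,0]}]'
```

```text
clock: 16.78
ee_pos: [0.4734, 0.0109, 0.2287]
eef_rot: [-3.101, -0.496, 0.001]
wrist_force: [3.5, 7.2, -12.3]
opening: 0.0336
grasp_force: 50.0
clock: 17.03
ee_pos: [0.4734, 0.011, 0.2288]
eef_rot: [-3.101, -0.496, 0.002]
wrist_force: [8.0, 8.3, -22.3]
opening: 0.0334
grasp_force: 50.0
```

The stop is felt: the force rose to 22 N and the handle no longer rises. I'll settle and hand in.

```bash

python3 -m inch '[{"linear":[0,0,0],"delta_rot":[0,0,0]},{"linear":[0,0,0],"delta_rot":[0,0,0]},{"linear":[0,0,0],"delta_rot":[0,0,0]},{"linear":[0,0,0],"delta_rot":[0,0,0]},{"linear":[0,0,0],"delta_rot":[0,0,0]}]'
python3 -c "
from plant import arm
print(arm.sign_off())"
```

```text
clock: 17.45
ee_pos: [0.4734, 0.011, 0.2289]
eef_rot: [-3.101, -0.496, 0.002]
wrist_force: [9.0, 7.5, -22.8]
opening: 0.0335
grasp_force: 50.0
the job is handed in; nothing more can be done
None
```

The job is handed in at 17.5 s: the lantern sits on the spigot, and the gripper is holding the post at its second stop by the squeezed handle (50 N grip); no verdict came back.

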